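Ready the strain viewer for a glazed frame

ROBOT

A 7-joint arm with a two-finger parallel gripper is mounted at the origin on a cart in front of the work surface, level with it; the furniture and walls round the work are solid. World frame = base frame: x ahead of the robot, y to its left, z up, the work surface at z = 0. Lengths are in m, angles in rad, forces in N, time in s.
With the tool pointing down it reaches from about 0.4 to 0.85 m from the base axis. Payload 10.4 kg.
Tool frame: the origin (TCP) lies at the very end of the fingers, on their centre line; the grasp point (between the pads) lies manip.hold_point_z behind it (manip.hold_point_z is the distance from the TCP to the grasp point, in m); z points along the fingers, y is the direction in which the jaws open and shut (so a half turn about z gives the same grasp; the last joint's range is limited). The gripper opens to 85 mm and grips with 20 to 120 N. Pads are 22 mm wide; open, the fingers measure 114 mm over their backs; the gripper's body (76 mm by 85 mm) begins 54 mm behind the grasp point. The pads swing forward as they close: fully open they stand 13 mm farther back than shut.
Start: joints at [1.202, 0.332, -0.065, 1.46, 0.022, 1.35, -0.088], TCP at [0.212, -0.588, 0.231] pointing down, gripper open.
Joint ranges: [-2.6, 2.6], [-0.5, 2.12], [-1.47, 1.34], [0.16, 2.42], [-1.27, 4.41], [0.06, 2.06], [-2.6, 2.6]. Speed limits (rad/s): [2.22, 2.22, 2.79, 2.79, 3.14, 3.14, 3.14].

INTERFACE

Orientations are given as a unit quaternion [x, y, z, w].
In Python, from workcell import manip gives the robot as it stands.
- The arm moves only by the tool jog_arm, never from a script. Its arguments are lists of equal length, an entry for each row: "translation": the shift along the world's x, y, z in mm, a list of three; "turn": the turn about the world's z in degrees. In form: {"translation": [[x, y, z], ...], "turn": [turn, ...]}. A call has 1 to 12 rows; each row is the pose to reach, as a shift and turn from the pose measured when the call began; what a row does not reach only later rows make up. A row lasts 1/12 s, in which the tool goes at most 41.7 mm and 7.16 degrees, less where a joint would pass 70% of its speed; a pose out of reach is approached as far as the arm can. A call with a gripper value outside its range is refused whole. "grip" is the finger opening in mm, from 0 to 85.4, set as the call begins (left out, the last holds). The fingers move at their own pace and stop on an object; "grip_force" is the grip in N (left out, the last holds). Time passes only in rows, so rows that repeat a pose let the fingers close. It gives the time, the measured TCP pose, the force and the opening at its end, in the units of the state.
- manip.get_obs(): the state, without advancing time (a new reading comes with each control period).
- manip.camera(name): name is "side" or "top" or "wrist"; returns a dict with "frame" (420x560x3 uint8, red, green, blue), "mtx" (3x3 intrinsics, pixels), "pose" (4x4, takes a point from camera to world coordinates). Camera axes: x right, y down, z forward; pixel columns grow to the right and rows downward; lengths in m; the calibration is good to about 2 mm. A picture is of the moment at which its call begins. There is no depth.
- manip.hand_in(): hands the job in, once; it reports no verdict.
Trained networks look in a picture, given as the dict that the camera call returned (one of the last four; its "shot" number tells which), for a name from the list of things; names that differ only in an ending like _2 or _b are one class to them, and where a whole thing is asked for, a point or a joint stands for the part that bears it (a point fixed in the world has none). Each returns a list of dicts, best first, with "confidence" (0 to 1); they miss things now and then, are a little off and sometimes report something else, mostly with a low value. They report only what shows in the picture. A call takes as long as a camera call.
- manip.outline_of(picture, label): "mask" (420x560 bool, what is visible of it) and "extent" ([left, top, right, bottom] in pixels, round what is visible of it).
- manip.pinpoint(picture, label): "at" ([column, row] in pixels: a listed point, or the origin of a listed thing).
The state is a dict: "clock": time; "joint_pos": joint angles; "joint_velocities": joint speeds; "tau": joint torques, N m; "position": TCP position; "ee_rot": TCP orientation; "ft_force": force on the tool from outside, world axes, zero at the start; "torque": the same for the moment, N m; "grip_width": opening from 0.0 (shut) to 1.0 (fully open).
Only numpy, scipy, OpenCV 4.12 (cv2) and the standard library are available. Lean on these libraries where they do the work, as an engineer would, in place of code of your own. Each camera call takes 0.05 s, during which the arm holds its last target. There are 200 camera calls.

TASK

Make the lens strain viewer on the table ready to check the folded spectacles on its tray: push the tray by its upright front plate until it is fully home under the round analyser, and push the analyser's lever round its arc until the lever stands over the zero mark of the scale, the long line with the triangle. Everything is done by pushing with the fingers: do not touch or lift the spectacles, leave the clamped scale ring as it is set, and leave the other things on the table where they are.

Things in the scene. Friction and masses are not known exactly. Their poses are not given: they have to be found in the camera images.
- viewer: Lens strain viewer, fixed: grey lamp base (250 x 200 mm, 45 mm high, from 115 mm in front of the origin to 135 mm behind it), a column 115 mm behind the origin (top 170 mm high) and a round level head, 172 mm across, 134 to 160 mm above the table. Origin on the head's vertical axis at table level; x points from the front (tray side) to the column, y left seen from the front, z up.
- ring_centre (a point): Centre of the analyser, on the head's vertical axis, 158 mm above the table.
- analyser (a joint): Angle (rad) of the round dark analyser cell about the vertical axis, counter-clockwise from above; at angle a its lever points along (sin a, -cos a) in the viewer's x, y. Range -1.0 to 0.9; friction about 1.5 N at the knob; stays where it is left. It starts on the front side of the zero mark: push it away from the front (angle growing).
- lever_knob (a point): Centre of the upright black knob at the end of the analyser's lever: round post 13 mm in diameter, 160 to 198 mm above the table, 100 mm from the head's axis. Nothing stands beside or under it outside the head's 86 mm radius. This is what to push, from the side.
- lever_index (a point): Point on the index line on top of the steel lever bar (6 mm wide, top 160 mm above the table), 80 mm from the head's axis.
- scale_ring (a joint): Angle in rad at which the bright scale ring (outer diameter 172 mm, top 151 mm above the table) has been clamped, counted like the analyser's: the lever is at the zero mark when both angles are equal. It stands stiffly and must not be turned.
- zero_mark (a point): The zero mark on the scale ring, 80 mm from the head's axis: the longest engraved line, across the whole ring, with a dark triangle (17 mm wide at the rim) on it. The other lines stand every 5 degrees, longer every 15 degrees. When the lever is set, lever_index is above this point.
- tray (a joint): How far in m the tray stands out to the front (viewer's -x) of its home position; 0 = fully home against the stop, at most 0.09. Slides with about 2 N of friction and stays where it is left.
- push_plate (a point): Middle of the front face of the tray's upright front plate (face 90 mm wide, from 43 to 93 mm above the table; this point is 75 mm above the table). Push it along the viewer's +x. When the tray is home it is 133 mm in front of the head's axis.
- spectacles_mid (a point): Centre of the folded brown spectacles (69 x 140 x 51 mm, 26 g) that lie loose on the tray's clear plate, 25 mm above their underside.
- glue: Bystander: small loose glue bottle, 27 mm in diameter, 80 mm high, standing to the right of the viewer; origin at the centre of its underside.
- driver: Bystander: small loose screwdriver with a red handle lying flat, 112 x 13 x 13 mm, on the table in front of the viewer on the right; origin at the centre of the underside.
- spare_frame: Bystander, stays put: open spectacle frame, 166 x 169 x 51 mm, on the table to the left in front of the viewer; origin at the centre of its underside.

How it is judged:
At the end, for the whole second after the job is handed in: The tray is home (within 3 mm of its stop), the lever stands still over the zero mark (its index point within 4 mm, about 3 degrees, of the mark), and the spectacles still lie on the tray under the analyser (value of joint tray below 0.003 m and horizontal distance between lever_index and zero_mark below 0.004 m and velocity of joint analyser between -0.02 and 0.02 rad/s and x of spectacles_mid in the frame of viewer between -0.03 and 0.03 m and y of spectacles_mid in the frame of viewer between -0.02 and 0.02 m and z of spectacles_mid in the frame of viewer between 0.065 and 0.085 m); the robot touches nothing.
It fails at once if the spectacles are touched by the robot (contact force between any of the fingers, the arm and spectacles above 0.3 N).
It fails at once if the spectacles are lifted off the tray (z of spectacles_mid in the frame of viewer above 0.095 m).
It fails at once if the clamped scale ring is turned (distance of zero_mark from where it was at the start of the episode above 0.003 m).
It fails at once if the glue bottle or the screwdriver is moved (distance of any of glue, driver from where it was at the start of the episode above 0.015 m).
It also fails if it takes over 64 s, if anything falls off the work surface, if the arm or the gripper's body presses on something with over 40 N, if the wrist force passes 120 N, or if a joint passes its speed limit or range.

## Working session

There is one attempt and no reset: what is moved stays moved. The work goes in short steps, Python scripts to look and compute and a tool call to move; the robot and the scene stay as the last step left them, time stands still between calls to the robot, and variables do not carry over. Pictures are saved under pics/ and viewed, about 8 in all and at most 12, crops included, and the job is handed in when it is done.

Besides the shell and the picture viewer there is one more tool, called after "Emit:" by a JSON object that holds its "api" and its "payload". jog_arm: Moves the arm, as the interface text tells. Its arguments: {"type":"object","properties":{"translation":{"type":"array"},"turn":{"type":"array"},"grip":{"type":"number"},"grip_force":{"type":"number"}},"required":["translation","turn"]}

```bash
mkdir -p pics
cat > h.py <<'E'
import numpy as np, cv2
from workcell import manip
def ray(p,uv):
    d=np.linalg.inv(p["mtx"])@np.array([uv[0],uv[1],1.]); T=p["pose"]
    return T[:3,3],T[:3,:3]@d
def onz(p,uv,z):
    o,d=ray(p,uv); return o+d*(z-o[2])/d[2]
def proj(p,X):
    T=np.linalg.inv(p["pose"]); c=T[:3,:3]@np.array(X)+T[:3,3]; u=p["mtx"]@c; return u[:2]/u[2]
def save(p,n): cv2.imwrite("pics/"+n+".png",p["frame"][:,:,::-1])
E
python3 - <<'E'
from h import *
np.set_printoptions(precision=4,suppress=True)
o=manip.get_obs(); print(o["clock"],o["position"],o["ee_rot"],o["grip_width"],manip.hold_point_z)
Z=dict(viewer=0,ring_centre=.158,lever_knob=.179,lever_index=.160,zero_mark=.151,push_plate=.075,spectacles_mid=.07,glue=0,driver=0,spare_frame=0)
ims=[]
for n in ["top","side"]:
    p=manip.camera(n); save(p,n+"0"); print(n,p["pose"][:3,3]);ims.append(p["frame"])
    for l,z in Z.items():
        for r in manip.pinpoint(p,l)[:2]: print(l,round(r["confidence"],2),np.array(r["at"]),onz(p,r["at"],z))
E
```

```text
0.0 [ 0.2117 -0.5877  0.2305] [ 0.9851  0.172  -0.0001 -0.0007] 0.9999134859437062 0.0187
top [ 0.0829 -0.1538  0.8286]
viewer 0.82 [287.4 208.8] [0.6385 0.0604 0.    ]
ring_centre 0.67 [288.7 160.8] [0.6463 0.0609 0.158 ]
lever_knob 0.83 [303.8 194.9] [ 0.5595 -0.0029  0.179 ]
lever_knob 0.33 [279.5 207.8] [0.5153 0.0284 0.179 ]
lever_index 0.73 [300.  194.2] [0.5724 0.009  0.16  ]
lever_index 0.62 [290.9 161.6] [0.6442 0.0553 0.16  ]
zero_mark 0.83 [327.2 165.7] [ 0.6682 -0.0152  0.151 ]
push_plate 0.66 [244.8 257.4] [0.4479 0.0764 0.075 ]
spectacles_mid 0.65 [278.6 206.7] [0.5899 0.0619 0.07  ]
glue 0.53 [374.6 229.4] [ 0.6567 -0.1432 -0.    ]
glue 0.23 [328.6 167.8] [0.7933 0.0102 0.    ]
driver 0.62 [295.3 317.4] [ 0.3971 -0.0503  0.    ]
side [ 0.7082 -0.5099  0.7599]
viewer 0.81 [324.9 250.7] [0.6402 0.0515 0.    ]
ring_centre 0.69 [329.9 202.1] [0.6371 0.0641 0.158 ]
lever_knob 0.97 [285.8 208.8] [0.5569 0.0009 0.179 ]
lever_index 0.77 [295.9 213.8] [0.5761 0.0098 0.16  ]
lever_index 0.67 [220.  259.1] [ 0.468  -0.1406  0.16  ]
zero_mark 0.92 [327.9 235.1] [ 0.6512 -0.0203  0.151 ]
push_plate 0.63 [249.8 208. ] [0.4452 0.071  0.075 ]
push_plate 0.62 [271.7 180.2] [0.4667 0.1789 0.075 ]
spectacles_mid 0.82 [304.4 225.5] [0.585  0.0578 0.07  ]
spectacles_mid 0.48 [282.5 209.5] [0.5214 0.0923 0.07  ]
glue 0.78 [317.7 321.8] [ 0.6651 -0.134   0.    ]
driver 0.59 [217.8 258.7] [ 0.3984 -0.0425  0.    ]
spare_frame 0.65 [304.6 227. ] [0.5742 0.1107 0.    ]
spare_frame 0.61 [270.6 177.2] [0.4333 0.2655 0.    ]
```

View pics/top0.png

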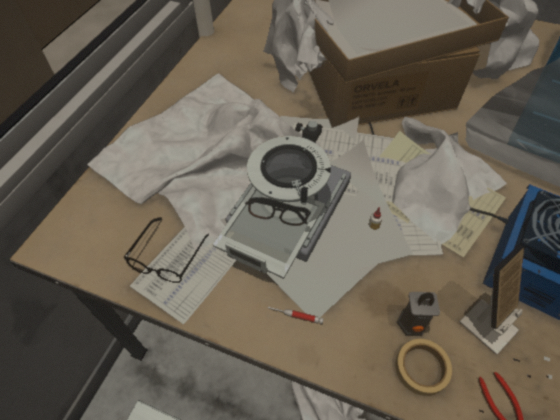

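View pics/side0.png

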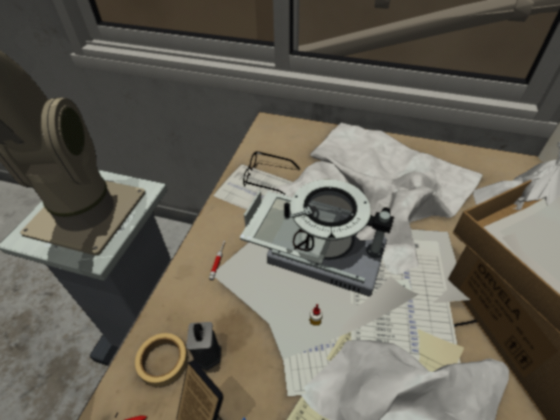

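```bash
cat >> h.py <<'E'
from scipy.optimize import least_squares
def model(q):
    cx,cy,y,t,a,b=q; R=np.array([[np.cos(y),-np.sin(y),0],[np.sin(y),np.cos(y),0],[0,0,1]]); c=np.array([cx,cy,0])
    P=dict(viewer=[0,0,0],ring_centre=[0,0,.158],lever_knob=[.1*np.sin(a),-.1*np.cos(a),.179],lever_index=[.08*np.sin(a),-.08*np.cos(a),.16],
     zero_mark=[.08*np.sin(b),-.08*np.cos(b),.151],push_plate=[-.133-t,0,.075],
     c1=[-.115,-.1,.045],c2=[.135,-.1,.045],c3=[-.115,.1,.045],pl1=[-.133-t,.045,.093],pl2=[-.133-t,-.045,.093])
    return {k:R@np.array(v)+c for k,v in P.items()}
def fit(obs,q0):
    f=lambda q:np.concatenate([[0]]+[(proj(p,model(q)[l])-uv) for p,l,uv in obs])
    return least_squares(f,q0,loss="soft_l1",f_scale=1.5)
def crop(p,q,n,r,s,draw=True):
    im=p["frame"][r[1]:r[3],r[0]:r[2],::-1]; im=cv2.resize(im,None,fx=s,fy=s,interpolation=cv2.INTER_CUBIC)
    if draw:
        for k,X in model(q).items():
            u=(proj(p,X)-r[:2]+.5)*s; cv2.circle(im,tuple(int(v) for v in u),3,(0,255,0),1); cv2.putText(im,k[:6],tuple(int(v)+4 for v in u),0,.4,(0,0,255),1)
    cv2.imwrite("pics/"+n+".png",im)
E
python3 - <<'E'
from h import *
np.set_printoptions(precision=4,suppress=True)
obs=[];ps=[]
for n in ["top","side"]:
    p=manip.camera(n);ps.append(p)
    for l in ["viewer","ring_centre","lever_knob","lever_index","zero_mark","push_plate"]:
        r=manip.pinpoint(p,l)
        if r: obs.append((p,l,np.array(r[0]["at"])))
s=fit(obs,[.64,.06,-.06,.06,-.85,.28]); q=s.x; print(q)
for p,l,uv in obs: print(l,uv-proj(p,model(q)[l]))
np.save("q.npy",q)
crop(ps[0],q,"c1",[200,110,400,270],2*2-1)
crop(ps[1],q,"c2",[230,160,420,300],2*2-1)
a=cv2.imread("pics/c1.png");b=cv2.imread("pics/c2.png")
w=600;pad=lambda i:cv2.copyMakeBorder(i,0,0,0,w-i.shape[1],0)
cv2.imwrite("pics/c12.png",np.vstack([pad(a),pad(b)])[:900])
E
python3 -c "
import cv2;i=cv2.imread('pics/c12.png');print(i.shape);cv2.imwrite('pics/c12s.png',cv2.resize(i,(400,600)) if 0 else i)
a=cv2.imread('pics/c1.png');b=cv2.imread('pics/c2.png')
"
```

```text
[ 0.6389  0.0554 -0.1256  0.064  -0.8357  0.3556]
viewer [-0.2483  0.2918]
ring_centre [ 0.1897 -1.4821]
lever_knob [-0.2185  1.9346]
lever_index [ 2.4434 -2.843 ]
zero_mark [-2.0084 -2.2323]
push_plate [-0.7642 -2.9504]
viewer [1.5772 2.4502]
ring_centre [-0.768   0.6904]
lever_knob [-0.1451  0.3364]
lever_index [-1.2685 -2.5875]
zero_mark [-0.9621 -0.3442]
push_plate [-2.7953  2.0673]
(900, 600, 3)
```

View pics/c1.png

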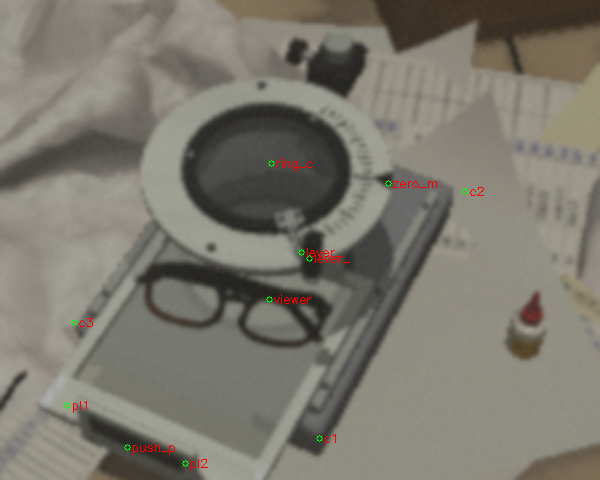

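View pics/c2.png

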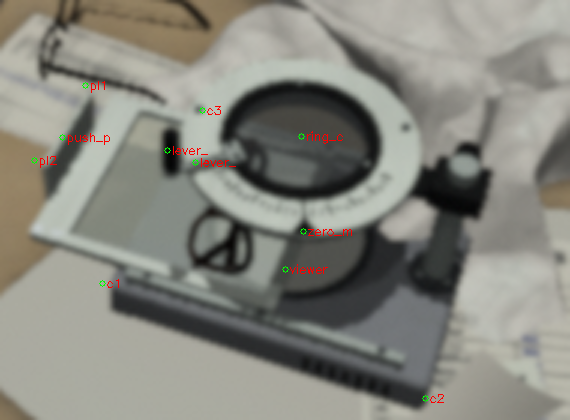

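```bash
cat > f2.py <<'E'
from h import *
np.set_printoptions(precision=4,suppress=True)
pt=manip.camera("top");ps=manip.camera("side")
T=lambda u:np.array(u)/3+[200,110]-.5; S=lambda u:np.array(u)/3+[230,160]-.5
obs=[(pt,"c1",T([305,440])),(pt,"c2",T([450,194])),(ps,"c1",S([112,292])),(ps,"c2",S([430,392])),
 (pt,"zero_mark",T([377,179])),(ps,"zero_mark",S([304,222])),(pt,"lever_knob",T([312,256])),(ps,"lever_knob",S([171,151]))]
def f(q):
    r=[(proj(p,model(q)[l])-uv) for p,l,uv in obs]
    th=np.linspace(0,2*np.pi,181); 
    for p,F,e in[(pt,T,[140,77,390,262]),(ps,S,[181,58,422,230])]:
        P=np.array([proj(p,[q[0]+.086*np.cos(t),q[1]+.086*np.sin(t),.151]) for t in th])
        r+= [P.min(0)-F(e[:2]),P.max(0)-F(e[2:])]
    return np.concatenate(r)
s=least_squares(f,[.64,.06,-.06,.06,-.85,.28],loss="soft_l1",f_scale=1.5);q=s.x
print(q);print(f(q).reshape(-1,2))
np.save("q.npy",q)
crop(pt,q,"d1",[200,200,320,290],5); crop(ps,q,"d2",[230,170,330,270],5)
a=cv2.imread("pics/d1.png");b=cv2.imread("pics/d2.png")
a=cv2.resize(a,None,fx=.66,fy=.66);b=cv2.resize(b,None,fx=.8,fy=.8);h=max(a.shape[0],b.shape[0])
z=np.zeros((h,a.shape[1]+b.shape[1],3),np.uint8);z[:a.shape[0],:a.shape[1]]=a;z[:b.shape[0],a.shape[1]:]=b;cv2.imwrite("pics/d.png",z)
m=model(q);print(m)
E
python3 f2.py
```

```text
[ 0.6384  0.0616 -0.1157 -3.2481 -0.7777  0.3501]
[[ 2.5652 -1.5737]
 [ 2.1797 -1.8421]
 [-2.3753 -4.4423]
 [-0.8535 -0.6628]
 [ 0.7607  0.5481]
 [ 0.3115  0.6679]
 [-0.4206 -0.6248]
 [ 0.7589  0.0089]
 [-1.1418  0.5129]
 [-0.483   2.3688]
 [ 0.3235 -0.8062]
 [ 0.2076  0.3645]]
{'viewer': array([0.6384, 0.0616, 0.    ]), 'ring_centre': array([0.6384, 0.0616, 0.158 ]), 'lever_knob': array([ 0.5605, -0.001 ,  0.179 ]), 'lever_index': array([0.5761, 0.0115, 0.16  ]), 'zero_mark': array([ 0.657 , -0.0162,  0.151 ]), 'push_plate': array([ 3.7327, -0.2979,  0.075 ]), 'c1': array([ 0.5127, -0.0244,  0.045 ]), 'c2': array([ 0.761 , -0.0533,  0.045 ]), 'c3': array([0.5358, 0.1742, 0.045 ]), 'pl1': array([ 3.7379, -0.2532,  0.093 ]), 'pl2': array([ 3.7275, -0.3426,  0.093 ])}
```

View pics/d.png

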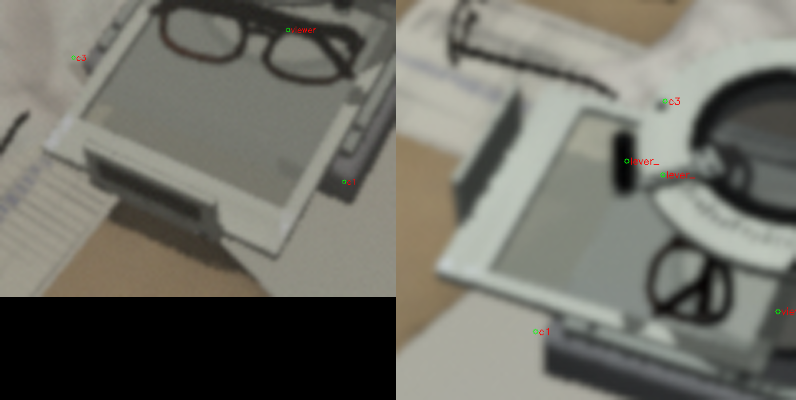

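Run:
```python
from h import *
np.set_printoptions(precision=4,suppress=True)
pt=manip.camera("top");ps=manip.camera("side")
for n,p,u,z in [("c1",pt,(300,257.5),.045),("c1",ps,(268,257.5),.045),("c2",pt,(349.5,174.2),.045),("c2",ps,(373,290.5),.045),
 ("pl1",pt,(225.8,245.5),.093),("pl2",pt,(266,262),.093),("pl1",ps,(261,193.75),.093),("pl2",ps,(244.5,215),.093)]: print(n,onz(p,u,z))
for l in ("tray","spectacles_mid"):
  for p in (pt,ps):
    r=manip.outline_of(p,l); print(l,[(x["confidence"],x["extent"]) for x in r[:2]])
```

```text
c1 [ 0.5035 -0.0197  0.045 ]
c1 [ 0.5248 -0.0357  0.045 ]
c2 [ 0.7536 -0.0502  0.045 ]
c2 [ 0.7634 -0.0551  0.045 ]
pl1 [0.4498 0.1166 0.093 ]
pl2 [0.4449 0.0291 0.093 ]
pl1 [0.4624 0.1078 0.093 ]
pl2 [0.4477 0.0316 0.093 ]
tray [(0.63, [216.4, 187.3, 321.5, 276.7])]
tray [(0.89, [236.5, 191.8, 330.2, 261.5])]
spectacles_mid [(0.86, [246.5, 193.7, 309.0, 226.4])]
spectacles_mid [(0.67, [290.7, 229.9, 314.3, 257.2])]
```

Emit:
{"api": "jog_arm", "payload": {"translation": [[10,20,30],[30,57,30],[50,94,30],[70,131,30],[90,168,30],[110,205,30],[130,242,30],[150,279,30],[170,316,30],[185,344,30],[195,370,30],[200,380,30]], "turn": [-3,-7,-11,-16,-20,-25,-30,-34,-38,-41,-43,-45], "grip": 0}}

```text
clock: 3.2
position: [0.4135, -0.2037, 0.2618]
ee_rot: [0.976, -0.216, 0.0, -0.0]
ft_force: [-0.1, 0.1, 0.7]
grip_width: -0.002
```

Emit:
{"api": "jog_arm", "payload": {"translation": [[12,30,0],[28,62,0],[46,94,0],[64,126,0],[82,158,0],[98,190,0],[112,216,0],[120,229,0],[121,231,0],[121,231,0]], "turn": [-3,-6,-9,-12,-15,-18,-21,-24,-25,-25]}}

```text
clock: 4.03
position: [0.5343, 0.0274, 0.2611]
ee_rot: [0.907, -0.421, -0.0, 0.0]
ft_force: [0.1, 0.2, 0.6]
grip_width: 0.004
```

Run:
```python
from h import *
np.set_printoptions(precision=4,suppress=True)
p=manip.camera("wrist");save(p,"w1");print(manip.get_obs()["position"])
for l,z in dict(lever_knob=.179,lever_index=.16,zero_mark=.151,ring_centre=.158,push_plate=.075).items():
    for r in manip.pinpoint(p,l)[:2]: print(l,round(r["confidence"],2),np.array(r["at"]),onz(p,r["at"],z))
```

```text
[0.5347 0.0287 0.2616]
lever_knob 0.92 [285.1 161.7] [ 0.5604 -0.002   0.179 ]
lever_knob 0.23 [156.2 153.9] [0.6343 0.0531 0.179 ]
lever_index 0.83 [259.2 160. ] [0.5746 0.0125 0.16  ]
zero_mark 0.57 [196.2  55.2] [ 0.6577 -0.0163  0.151 ]
ring_centre 0.91 [157.7 151.3] [0.6391 0.0585 0.158 ]
push_plate 0.96 [313.4 260. ] [0.4497 0.0782 0.075 ]
push_plate 0.33 [260.8 157.9] [0.5709 0.025  0.075 ]
```

View pics/w1.png

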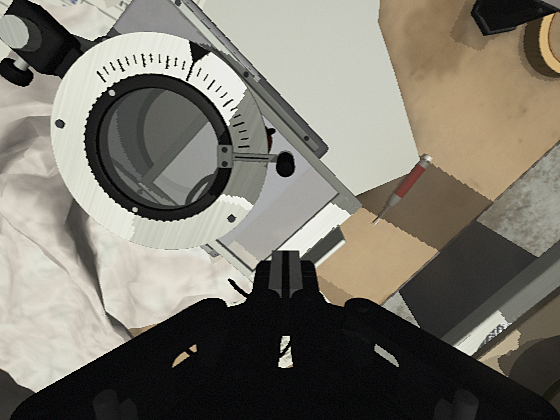

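Emit:
{"api": "jog_arm", "payload": {"translation": [[0,0,-25],[0,0,-55],[0,0,-80],[0,0,-91],[0,0,-91]], "turn": [0,0,0,0,0]}}

```text
clock: 4.75
position: [0.5325, 0.0252, 0.1682]
ee_rot: [0.907, -0.422, -0.002, 0.001]
ft_force: [-0.1, -0.1, 0.3]
grip_width: -0.0
```

```bash
cat > arc.py <<'E'
from h import *
import sys
def arc(C,d,phis):
    o=manip.get_obs(); q=o["ee_rot"]; y=np.degrees(2*np.arctan2(q[1],q[0])); print(o["position"],y,o["ft_force"])
    for f in phis:
        r=np.radians(f); X=np.array(C)+.1*np.array([np.cos(r),np.sin(r)])-d*np.array([-np.sin(r),np.cos(r)])
        print(f,np.round((X-o["position"][:2])*1e3,1),round(f+90-y,1))
E
python3 -c "
from arc import *
arc([.639,.0605],.0175,range(-142,-84,4))"
```

```text
[0.53252688 0.02519065 0.16821606] -49.92157166683911 [-0.06214997 -0.13741866  0.25534116]
-142 [ 16.9 -12.5] -2.1
-138 [ 20.4 -18.6] 1.9
-134 [ 24.4 -24.5] 5.9
-130 [ 28.8 -30. ] 9.9
-126 [ 33.5 -35.3] 13.9
-122 [ 38.6 -40.2] 17.9
-118 [ 44.1 -44.8] 21.9
-114 [ 49.8 -48.9] 25.9
-110 [ 55.8 -52.7] 29.9
-106 [ 62.1 -56. ] 33.9
-102 [ 68.6 -58.9] 37.9
-98 [ 75.2 -61.3] 41.9
-94 [ 82.  -63.2] 45.9
-90 [ 89.  -64.7] 49.9
-86 [ 96.  -65.7] 53.9
```

Emit:
{"api": "jog_arm", "payload": {"translation": [[9,-6,2],[17,-12,2],[20,-18,2],[24,-24,2],[29,-30,2],[34,-35,2],[39,-40,2],[44,-45,2],[50,-49,2],[56,-53,2],[62,-56,2],[62,-56,2]], "turn": [-1,-2,2,6,10,14,18,22,26,30,34,34]}}

```text
clock: 5.75
position: [0.5958, -0.0318, 0.172]
ee_rot: [0.99, -0.138, -0.0, 0.001]
ft_force: [0.1, -0.5, -0.2]
grip_width: -0.003
```

```bash
cat > look.py <<'E'
from arc import *
np.set_printoptions(precision=4,suppress=True)
def look(n,cams=("wrist","top","side")):
    for c in cams:
        p=manip.camera(c);save(p,n+c[0])
        for l,z in dict(lever_knob=.179,lever_index=.16,zero_mark=.151,ring_centre=.158).items():
            for r in manip.pinpoint(p,l)[:1]:
                X=onz(p,r["at"],z);v=X[:2]-[.639,.0605];print(c,l,round(r["confidence"],2),np.array(r["at"]),X[:2],"phi",np.degrees(np.arctan2(v[1],v[0])).round(1))
E
python3 -c "
from look import *
look('m1');arc([.639,.0605],.0175,range(-104,-72,3))"
```

```text
wrist lever_index 0.97 [248.5 226.9] [ 0.6179 -0.0172] phi -105.2
wrist zero_mark 0.88 [229.3 150.9] [ 0.6577 -0.0186] phi -76.7
wrist ring_centre 0.89 [ 98.3 225.4] [0.6399 0.06  ] phi -27.7
top lever_index 0.67 [322.3 180.6] [ 0.62   -0.0202] phi -103.2
top zero_mark 0.95 [327. 167.] [ 0.6647 -0.0159] phi -71.4
top ring_centre 0.83 [288.5 161. ] [0.6457 0.0611] phi 5.0
side lever_knob 0.8 [308.9 230.5] [ 0.616  -0.0418] phi -102.7
side lever_index 0.72 [311.4 228.4] [ 0.6165 -0.0198] phi -105.6
side zero_mark 0.78 [329.1 232.6] [ 0.6522 -0.0133] phi -79.8
side ring_centre 0.97 [328.4 203.1] [0.6347 0.0603] phi -177.6
[ 0.5945 -0.0307  0.1702] -15.917879049243927 [ 0.4883  0.5209 -0.1538]
-104 [ 3.3 -1.6] 1.9
-101 [ 8.2 -3.6] 4.9
-98 [13.2 -5.4] 7.9
-95 [18.3 -6.9] 10.9
-92 [23.5 -8.1] 13.9
-89 [28.7 -9.1] 16.9
-86 [34.  -9.8] 19.9
-83 [ 39.3 -10.2] 22.9
-80 [ 44.6 -10.3] 25.9
-77 [ 49.9 -10.2] 28.9
-74 [55.2 -9.8] 31.9
```

View pics/m1w.png

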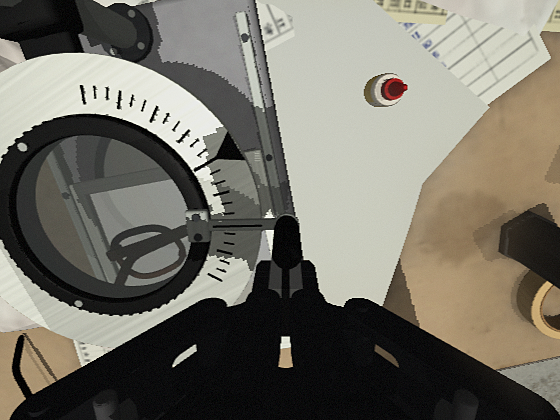

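Emit:
{"api": "jog_arm", "payload": {"translation": [[3,-2,0],[8,-4,0],[13,-5,0],[18,-7,0],[23,-8,0],[29,-9,0],[34,-10,0],[39,-10,0],[43,-10,0],[45,-10,0],[45,-10,0]], "turn": [2,5,8,11,14,17,20,23,25,26,26]}}

```text
clock: 7.42
position: [0.6397, -0.0408, 0.17]
ee_rot: [0.996, 0.088, -0.001, 0.002]
ft_force: [0.5, -1.0, 0.1]
grip_width: -0.001
```

```bash
python3 -c "
from look import *
look('m2');arc([.639,.0605],.0175,range(-80,-72,1))"
```

```text
wrist lever_knob 0.75 [287.1 240.7] [ 0.6583 -0.038 ] phi -78.9
wrist lever_index 0.65 [250.7 226.7] [ 0.6545 -0.0196] phi -79.1
wrist zero_mark 0.79 [250.8 215.6] [ 0.6572 -0.0184] phi -77.0
wrist ring_centre 0.83 [ 96.8 228. ] [0.6388 0.0604] phi -141.0
top lever_knob 0.5 [338.7 163.4] [ 0.658  -0.0401] phi -79.3
top lever_index 0.43 [328.3 169.2] [ 0.6524 -0.022 ] phi -80.8
top zero_mark 0.73 [373.5 227.3] [ 0.5559 -0.1421] phi -112.3
side lever_knob 0.66 [331.  233.5] [ 0.6588 -0.0373] phi -78.6
side lever_index 0.91 [330.1 233.6] [ 0.6555 -0.0226] phi -78.8
side zero_mark 0.56 [330.7 233.8] [ 0.656  -0.0155] phi -77.4
side ring_centre 0.68 [328.8 204.7] [0.6365 0.0559] phi -119.1
[ 0.6395 -0.0407  0.1702] 10.077355257347012 [-0.5463 -0.3365  0.0054]
-80 [-0.4 -0.3] -0.1
-79 [ 1.4 -0.3] 0.9
-78 [ 3.2 -0.2] 1.9
-77 [ 4.9 -0.1] 2.9
-76 [ 6.7 -0. ] 3.9
-75 [8.5 0.1] 4.9
-74 [10.2  0.3] 5.9
-73 [12.   0.5] 6.9
```

View pics/m2w.png

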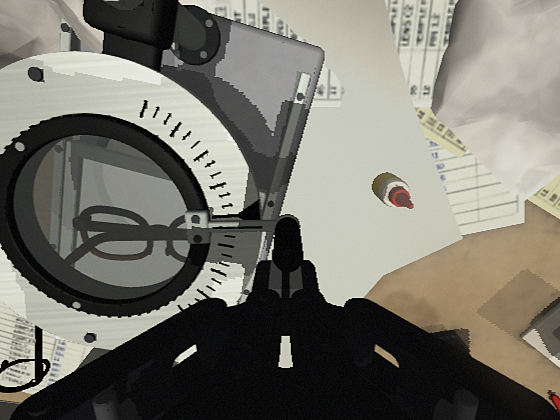

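Emit:
{"api": "jog_arm", "payload": {"translation": [[2,0,0],[4,0,0],[4,0,0],[4,0,0]], "turn": [1,2,2,2]}}

```text
clock: 8.5
position: [0.6437, -0.0407, 0.1702]
ee_rot: [0.994, 0.105, -0.001, 0.002]
ft_force: [-0.3, 0.3, 0.3]
grip_width: 0.003
```

Emit:
{"api": "jog_arm", "payload": {"translation": [[-8,0,0],[-25,0,3],[-40,0,30],[-40,0,65],[-40,0,90],[-40,0,90],[-40,0,90]], "turn": [0,0,0,0,0,0,0]}}

```text
clock: 9.08
position: [0.6041, -0.0407, 0.2619]
ee_rot: [0.994, 0.105, 0.001, 0.002]
ft_force: [-0.5, 0.0, -0.2]
grip_width: 0.006
```

```bash
python3 -c "
from look import *
look('m3')
im=cv2.imread('pics/m3w.png');cv2.imwrite('pics/m3.png',im)
print(manip.get_obs()['position'])"
```

```text
wrist lever_knob 0.87 [299.2 138. ] [ 0.6617 -0.0387] phi -77.1
wrist lever_index 0.62 [272.5 134.2] [ 0.6586 -0.0195] phi -76.2
wrist ring_centre 0.57 [167.1 138.1] [0.6386 0.0593] phi -107.9
top lever_knob 0.97 [340.8 162.3] [ 0.6622 -0.0431] phi -77.4
top lever_index 0.91 [329.7 165.9] [ 0.6618 -0.0219] phi -74.5
top zero_mark 0.83 [328.4 166.2] [ 0.6678 -0.0179] phi -69.8
top ring_centre 0.76 [289.  162.6] [0.642  0.0586] phi -33.1
side lever_knob 0.71 [332.1 234.2] [ 0.6612 -0.0385] phi -77.4
side lever_index 0.64 [330.5 232.8] [ 0.6558 -0.0204] phi -78.2
side zero_mark 0.87 [329.4 234.9] [ 0.654 -0.019] phi -79.3
side ring_centre 0.77 [329. 204.] [0.6364 0.0581] phi -136.4
[ 0.6037 -0.0407  0.2601]
```

View pics/m3w.png

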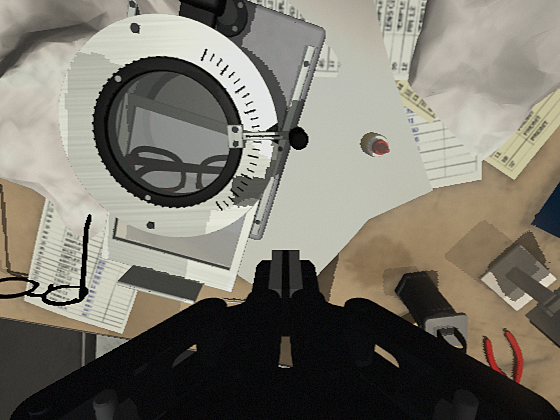

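Emit:
{"api": "jog_arm", "payload": {"translation": [[-25,15,5],[-60,38,5],[-95,60,5],[-130,82,5],[-160,101,5],[-180,114,0],[-193,122,0],[-194,123,0],[-194,123,0]], "turn": [-2,-5,-8,-11,-14,-16,-18,-18,-18]}}

```text
clock: 10.58
position: [0.4096, 0.0826, 0.2606]
ee_rot: [0.999, -0.051, -0.0, 0.002]
ft_force: [0.3, 0.4, 0.9]
grip_width: 0.005
```

Run:
```python
from look import *
p=manip.camera("wrist");save(p,"w4")
o=manip.get_obs();print(o["position"],np.degrees(2*np.arctan2(o["ee_rot"][1],o["ee_rot"][0])))
for l,z in dict(push_plate=.075,spectacles_mid=.07,lever_index=.16,zero_mark=.151,driver=0).items():
    for r in manip.pinpoint(p,l)[:1]: print(l,round(r["confidence"],2),np.array(r["at"]),onz(p,r["at"],z))
```

```text
[0.4102 0.082  0.2605] -5.859335724440261
push_plate 0.59 [282.7 146.3] [0.4476 0.081  0.075 ]
driver 0.84 [380.6 162.8] [ 0.4045 -0.0414  0.    ]
```

View pics/w4.png

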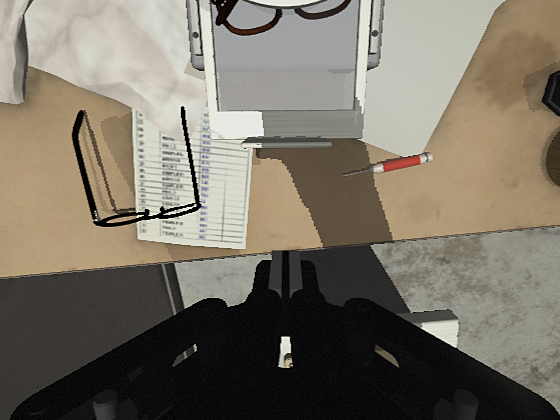

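Emit:
{"api": "jog_arm", "payload": {"translation": [[0,0,-30],[0,0,-65],[0,0,-100],[0,0,-135],[0,0,-165],[0,0,-185],[0,0,-196],[0,0,-196],[0,0,-196]], "turn": [0,0,0,0,0,0,0,0,0]}}

```text
clock: 11.63
position: [0.4102, 0.0817, 0.0638]
ee_rot: [0.999, -0.052, -0.002, 0.002]
ft_force: [0.6, -0.5, -0.3]
grip_width: -0.002
```

Emit:
{"api": "jog_arm", "payload": {"translation": [[10,-1,0],[18,-2,0],[23,-2,0],[26,-3,0],[29,-3,0],[32,-3,0],[36,-4,0],[40,-4,0],[44,-4,0],[48,-5,0],[52,-5,0],[54,-5,0]], "turn": [0,0,0,0,0,0,0,0,0,0,0,0]}}

```text
clock: 12.63
position: [0.4646, 0.0764, 0.0637]
ee_rot: [0.999, -0.052, -0.002, 0.002]
ft_force: [-2.8, -1.0, 0.2]
grip_width: -0.002
```

Emit:
{"api": "jog_arm", "payload": {"translation": [[2,0,0],[5,0,0],[8,-1,0],[11,-1,0],[14,-1,0],[17,-2,0],[20,-2,0],[22,-2,0],[23,-2,0],[23,-2,0]], "turn": [0,0,0,0,0,0,0,0,0,0]}}

```text
clock: 13.47
position: [0.4881, 0.0743, 0.0637]
ee_rot: [0.999, -0.052, -0.002, 0.002]
ft_force: [-0.3, -1.1, -0.6]
grip_width: 0.003
```

Emit:
{"api": "jog_arm", "payload": {"translation": [[2,0,0],[4,0,0],[5,0,0],[6,-1,0],[7,-1,0],[7,-1,0]], "turn": [0,0,0,0,0,0]}}

```text
clock: 13.97
position: [0.4948, 0.0736, 0.0637]
ee_rot: [0.999, -0.052, -0.002, 0.002]
ft_force: [-3.8, 1.9, 1.9]
grip_width: -0.001
```

Emit:
{"api": "jog_arm", "payload": {"translation": [[1,0,0],[2,0,0],[3,0,0],[3,0,0]], "turn": [0,0,0,0]}}

```text
clock: 14.3
position: [0.4948, 0.0738, 0.0633]
ee_rot: [0.999, -0.052, -0.005, 0.002]
ft_force: [-19.7, -0.3, 13.9]
grip_width: -0.001
```

Emit:
{"api": "jog_arm", "payload": {"translation": [[-5,0,0],[-25,2,0],[-50,5,10],[-60,6,45],[-60,6,85],[-60,6,125],[-60,6,165],[-60,6,195],[-50,0,230],[-30,-20,250],[-10,-40,260],[-10,-40,260]], "turn": [0,0,0,0,0,0,0,0,0,0,0,0]}}

```text
clock: 15.3
position: [0.4884, 0.0294, 0.3258]
ee_rot: [0.999, -0.055, -0.003, 0.003]
ft_force: [-0.0, -1.0, -0.5]
grip_width: -0.002
```

Run:
```python
from look import *
look("e",("wrist","top","side"))
for c in("wrist","top","side"):
    p=manip.camera(c)
    for l,z in dict(push_plate=.075,spectacles_mid=.07,glue=0,driver=0).items():
        for r in manip.pinpoint(p,l)[:1]: print(c,l,round(r["confidence"],2),onz(p,r["at"],z))
a=cv2.resize(cv2.imread("pics/et.png")[110:270,220:360],None,fx=2.8,fy=2.8,interpolation=2)
b=cv2.resize(cv2.imread("pics/es.png")[160:300,230:420],None,fx=2,fy=2,interpolation=2)[:448,:350]
w=cv2.imread("pics/ew.png")
z=np.zeros((448,a.shape[1]+b.shape[1],3),np.uint8);z[:,:a.shape[1]]=a;z[:b.shape[0],a.shape[1]:]=b;cv2.imwrite("pics/e.png",z)
print(manip.get_obs()["position"])
```

```text
wrist ring_centre 0.7 [233.8  20.8] [0.6401 0.0573] phi -71.6
top lever_knob 0.62 [335.5 160.6] [ 0.6627 -0.032 ] phi -75.6
top lever_index 0.97 [329.4 167.3] [ 0.658  -0.0225] phi -77.1
top zero_mark 0.68 [327.  166.5] [ 0.666  -0.0155] phi -70.4
top ring_centre 0.8 [290.8 162.1] [0.6446 0.0556] phi -41.2
side lever_knob 0.91 [332.8 235.8] [ 0.6632 -0.0419] phi -76.7
side lever_index 0.62 [331.1 232.5] [ 0.6568 -0.0193] phi -77.4
side zero_mark 0.66 [327.  235.5] [ 0.6497 -0.0218] phi -82.6
side ring_centre 0.73 [329. 206.] [0.6377 0.0523] phi -99.4
wrist push_plate 0.6 [0.5046 0.0744 0.075 ]
wrist glue 0.72 [ 0.6605 -0.1368  0.    ]
wrist driver 0.87 [ 0.405  -0.0413  0.    ]
top push_plate 0.96 [0.4991 0.0668 0.075 ]
top glue 0.68 [ 0.6617 -0.1405  0.    ]
top driver 0.72 [ 0.3996 -0.0527  0.    ]
side push_plate 0.84 [0.5055 0.0689 0.075 ]
side spectacles_mid 0.51 [0.6431 0.0529 0.07  ]
side glue 0.71 [ 0.6594 -0.1321  0.    ]
side driver 0.68 [ 0.3999 -0.0385 -0.    ]
[0.4848 0.0338 0.3233]
```

View pics/ew.png

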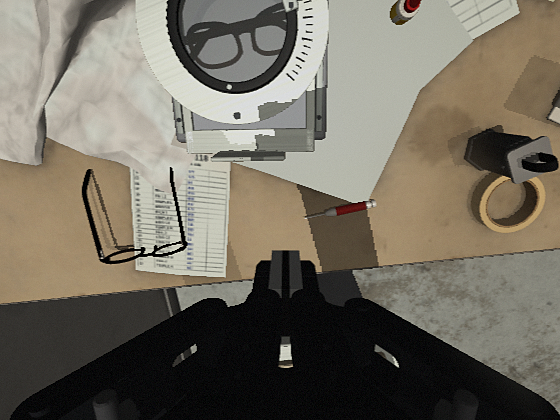

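View pics/e.png

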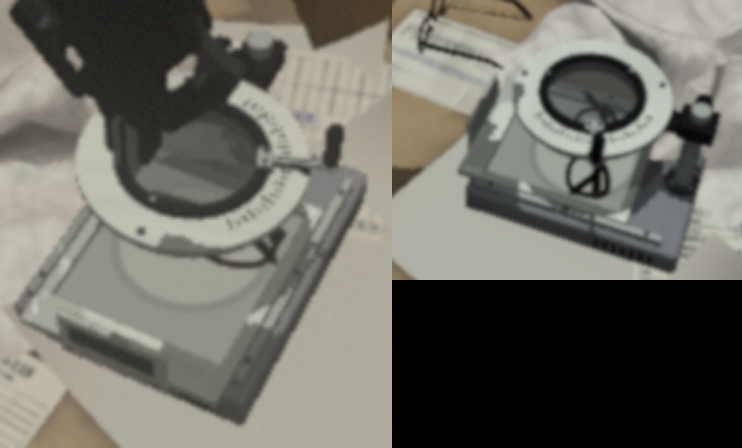

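Emit:
{"api": "jog_arm", "payload": {"translation": [[15,-10,-5],[35,-24,-15],[60,-40,-25],[85,-56,-40],[105,-68,-50],[110,-72,-55],[110,-72,-55],[110,-72,-55]], "turn": [3,6,9,12,15,18,18,18]}}

```text
clock: 17.47
position: [0.5946, -0.0381, 0.268]
ee_rot: [0.995, 0.104, -0.006, 0.003]
ft_force: [0.5, -0.1, -0.1]
grip_width: -0.001
```

Run:
```python
from look import *
p=manip.camera("wrist"); g=cv2.cvtColor(p["frame"],cv2.COLOR_RGB2GRAY)
print(manip.get_obs()["position"],p["pose"][:3,3])
A=np.arange(-90,-62,1.)
def prof(r,z): return [int(cv2.getRectSubPix(g,(1,1),tuple(map(float,proj(p,[.639+r*np.cos(np.radians(a)),.0605+r*np.sin(np.radians(a)),z]))))[0,0]) for a in A]
print(A.astype(int).tolist())
for r,z in[(.074,.151),(.078,.151),(.081,.151),(.084,.151),(.07,.16),(.08,.16),(.09,.16),(.1,.198)]: print(r,z,prof(r,z))
for l,z in dict(lever_knob=.179,lever_index=.16,zero_mark=.151).items():
    for r in manip.pinpoint(p,l)[:1]:
        X=onz(p,r["at"],z);v=X[:2]-[.639,.0605];print(l,r["confidence"],X,np.degrees(np.arctan2(v[1],v[0])))
```

```text
[ 0.5945 -0.0376  0.2687] [ 0.6731 -0.0204  0.4103]
[-90, -89, -88, -87, -86, -85, -84, -83, -82, -81, -80, -79, -78, -77, -76, -75, -74, -73, -72, -71, -70, -69, -68, -67, -66, -65, -64, -63]
0.074 0.151 [227, 226, 226, 226, 226, 226, 225, 226, 229, 234, 240, 185, 83, 35, 220, 129, 226, 227, 226, 227, 226, 226, 225, 226, 226, 226, 227, 226]
0.078 0.151 [176, 166, 212, 189, 186, 218, 214, 222, 233, 231, 239, 163, 199, 43, 224, 87, 76, 239, 228, 226, 226, 227, 226, 225, 225, 226, 226, 225]
0.081 0.151 [130, 128, 122, 123, 124, 124, 125, 122, 118, 129, 63, 67, 95, 21, 102, 41, 19, 44, 237, 231, 228, 225, 226, 226, 225, 226, 226, 223]
0.084 0.151 [121, 130, 126, 122, 127, 125, 125, 125, 130, 52, 2, 68, 98, 15, 105, 25, 8, 9, 0, 106, 238, 229, 225, 226, 226, 226, 225, 226]
0.07 0.16 [62, 233, 227, 230, 142, 91, 233, 226, 230, 110, 198, 167, 223, 43, 186, 176, 210, 232, 211, 14, 236, 227, 229, 181, 130, 231, 227, 222]
0.08 0.16 [120, 129, 127, 123, 123, 121, 120, 120, 114, 110, 119, 64, 99, 27, 164, 131, 0, 46, 234, 226, 226, 226, 226, 224, 226, 225, 226, 225]
0.09 0.16 [66, 69, 71, 73, 71, 66, 78, 82, 94, 96, 96, 91, 74, 71, 65, 59, 101, 73, 49, 63, 103, 127, 124, 117, 120, 124, 123, 120]
0.1 0.198 [189, 187, 188, 189, 187, 187, 188, 187, 190, 191, 11, 15, 15, 17, 20, 19, 9, 0, 203, 175, 63, 55, 64, 69, 66, 161, 190, 193]
lever_knob 0.67 [ 0.662  -0.0405  0.179 ] -77.15631023818925
zero_mark 0.85 [ 0.6564 -0.0165  0.151 ] -77.2897225368884
```

```bash
python3 -c "
from h import *
o=manip.get_obs();print(o['ft_force'],o['joint_velocities'].__class__);print(manip.hand_in())"
```

```text
[ 0.75834559 -0.52217944  0.49196141] <class 'numpy.ndarray'>
the job is handed in; nothing more can be done
None
```

I pushed the analyser lever round to the zero mark and pushed the tray home. I then backed the arm off clear of everything and handed in at about 17.5 s.

- **Lever:** In the last wrist picture the index line stands at about -77° and the triangle's centre at about -76.2°. That is about 1 mm at the index radius, against the 4 mm allowed.
- **Tray:** It stopped hard, with the push force rising to about 20 N. The plate was then measured at x ≈ 0.505 m, against the 0.507 m I calculated for home.
- **Spectacles:** They lie under the analyser. Only one camera located them, with 0.51 confidence, and that reading is about 9 mm from the head's axis.
- **Glue bottle and screwdriver:** Both measured unchanged to within the networks' scatter, up to about 1 cm between cameras.
- **Disagreements:** The top and side cameras placed the zero mark at -70° and -83°, either side of the wrist camera's -76 to -77°. The lever was partly hiding the mark in those views. I trusted the wrist views because they were closest and consistent with each other.
- **Viewing limit:** I had used all 12 picture views by then, so the final lever check was made from pixel values, not by eye.

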